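# Ready the battery site lamp

## Robot

A 7-joint arm with a two-finger parallel gripper is mounted at the origin on a cart in front of the work surface, level with it; the furniture and walls round the work are solid. World frame = base frame: x ahead of the robot, y to its left, z up, the work surface at z = 0. Lengths are in m, angles in rad, forces in N, time in s.
With the tool pointing down it reaches from about 0.425 to 0.95 m from the base axis. Payload 4.7 kg.
Tool frame: the origin (TCP) lies on the centre line of the jaws, within the pads' length; the fingertips stand robot.nose_length ahead of it and the grasp point (between the pads) lies 8 mm behind it (robot.nose_length is the distance from the TCP to the fingertips, in m); z points along the fingers, y is the line along which they close (so a half turn about z gives the same grasp; the last joint's range is limited). The gripper opens to 85 mm and grips with 20 to 120 N. Pads are 22 mm wide; open, the fingers measure 114 mm over their backs; the gripper's body (76 mm by 85 mm) begins 54 mm behind the grasp point. The pads swing forward as they close: fully open they stand 13 mm farther back than shut.
Start: joints at [1.095, 0.469, -0.049, 1.532, 0.024, 1.141, -0.082], TCP at [0.292, -0.609, 0.206] pointing down, gripper open.
Joint ranges: [-2.59, 2.59], [-0.33, 1.99], [-1.39, 1.29], [0.1, 2.45], [-1.04, 4.18], [0.21, 1.99], [-2.66, 2.66]. Speed limits (rad/s): [2.57, 2.57, 3.14, 3.14, 3.14, 3.14, 3.14].

## Interface

Orientations are given as [roll, pitch, yaw] about the fixed x, y, z axes, in that order (R = Rz(yaw) Ry(pitch) Rx(roll)).
In Python, from plant import robot gives the robot as it stands. Calls block until the motion is done:
- robot.goto(position, orientation): joint-space move of the TCP to a pose.
- robot.move_straight(position, vel=0.15, attitude=None, contact_N=None): straight line of the TCP; attitude=None keeps the orientation; vel is the mean speed in m/s. With contact_N (N) it stops when the force on the tool has changed by that much, and returns True; else False.
- robot.move_joints(angles): joint-space move.
- robot.grip(opening, strength=None): opening from 0.0 (shut) to 1.0 (fully open); strength is the grip in N (None keeps the last); returns when the fingers have stopped.
- robot.sleep(seconds).
- robot.inverse_kinematics(position, orientation): joint angles nearest the present ones, or None.
- robot.sense(): the state.
- robot.grab_frame(name): name is "scene" or "top" or "wrist"; returns a dict with "image" (384x512x3 uint8, red, green, blue), "range_z" (384x512 float32, m along the optical axis (not along the pixel's ray), 0 where there is no reading), "fx", "fy", "cx", "cy" (pixels), "R" (3x3) and "t" (3): a world point X has camera coordinates R X + t. Camera axes: x right, y down, z forward; pixel columns grow to the right and rows downward; lengths in m; the calibration is good to about 2 mm. A picture is of the moment at which its call begins.
A pose or a line that the arm cannot do raises robot.IKError and nothing moves.
- robot.close_job(): hands the job in; it is judged then, once.
The state is a dict: "t": time; "joint_pos": joint angles; "joint_velocities": joint speeds; "effort": joint torques, N m; "tcp_pos": TCP position; "tcp_rot": TCP orientation; "wrist_force": force on the tool from outside, world axes, zero at the start; "torque": the same for the moment, N m; "opening": opening from 0.0 (shut) to 1.0 (fully open); "gripper_force": force on a finger pad.
Only numpy, scipy, OpenCV 4.12 (cv2) and the standard library are available. Lean on these libraries where they do the work, as an engineer would, in place of code of your own. Each camera call takes 0.05 s, during which the arm holds its last target. There are 200 camera calls.

## Task

Get the yellow and black battery lamp ready for painting: fold the two black clips at the sides of its battery lid down until each snaps shut, and pull the lamp head up by its handle until the red lock button clicks out of its hole and holds the mast. Leave the lamp standing where it is, without tipping or dragging it or lifting it clear off the bookcase, and do not disturb the screw box and the wooden block near it.

Things in the scene. Friction and masses are not known exactly. Their poses are not given: they have to be found in the camera images.
- lamp: battery lamp, loose on the bookcase, about 3 kg. Origin: centre of its underside; x points to its mast end, z up; its front (-x) faces roughly the robot. Black battery case 220 x 130 mm, 60 mm high, with a yellow lid over its front two thirds. At x = +70 mm, y = 0 stands a fixed tube with a collar (38 mm square, to z = 135 mm); in it slides the mast with the lamp head
- handle (a point): centre of the lamp head's handle: a level round black bar, 15 mm thick and 70 mm long in its rubber middle, parallel to the lamp's y, 231 mm above the bookcase with the mast down; it rises with the mast. The yellow head below is 120 mm wide (y), 35 mm thick; its top is 22 mm below the bar's centre. Posts at y = +-55 mm carry the bar
- mast (a joint): extension of the mast in m, 0 fully down. The button meets its hole at 0.075 (about 1 mm play); the stop at 0.087 is reached only if the button was missed. Pulling it up takes about 7 to 8 N; it stays where it is left
- lock_button (a joint): red spring button, 10 mm thick, carried by the mast, in m: about 0 while it is pressed in, hidden in the tube; 0.009 when it has clicked out through the hole. Once out it blocks the mast both ways, so that pulling on would lift the lamp (about 28 N)
- button_hole (a point): centre of the button's hole, 12 mm wide, in the yellow face of the collar, which looks to the lamp's -x; 118 mm above the bookcase
- clip_left (a joint): angle in rad of the black clip flap on the lamp's +y side: 0 shut (hanging down the case's side), 1.57 level outward, more leans up. 48 mm wide along the lamp's x, 35 mm long. Hinge line parallel to x, middle at lamp x -40, y +71.5, z 52 mm. Stays where left. In the last 0.25 rad it snaps over a springy bead: 3 to 6 N pushed at its thumb pad toward the case; over 10 N slide the lamp
- clip_right (a joint): the same for the clip on the lamp's -y side, hinge at y = -71.5 mm; 0 shut, growing as it opens outward and up
- clip_left_tip (a point): middle of the free edge of the left clip's flap, 35 mm from its hinge line. A thumb pad along that edge (outside; on top when the clip stands level) is 44 mm wide, 12 mm tall and 8 mm proud of the flap: with the clip shut its outer face is at lamp y +81.5 mm, z 17 to 29 mm
- clip_right_tip (a point): the same for the right clip; with it shut the thumb pad's outer face is at lamp y -81.5 mm, z 17 to 29 mm
- screw_box: small orange and white cardboard box, 52 x 90 x 32 mm, a loose bystander in front of the carton; origin at the centre of its underside. (The open carton on the right, from y = -0.21 m outward, is fixed; the cans in it stand up to 280 mm above the bookcase: pass above them)
- wood_block: pale wooden block, 44 x 85 x 38 mm, a loose bystander; origin at the centre of its underside

How it is judged:
By the outcome, as a careful person would: the job done as asked, in the order asked, and still so for the second after the job is handed in, with the robot touching nothing.
It also fails if it takes over 61 s, if anything falls off the work surface, if the arm or the gripper's body presses on something with over 40 N, if the wrist force passes 120 N, or if a joint passes its speed limit or range.

## Working session

There is one attempt and no reset: what is moved stays moved. The work goes in short steps, each a Python script; the robot and the scene stay as the last script left them, time stands still between calls to the robot, and variables do not carry over. Pictures are saved under pics/ and viewed, at most 10 in all, crops included, and the job is handed in when it is done.

```bash
ls; mkdir -p pics
cat > h.py <<'E'
import numpy as np, cv2
from plant import robot
def snap(name,fn):
    f=robot.grab_frame(name); cv2.imwrite('pics/'+fn+'.png',f['image'][:,:,::-1]); np.savez('/tmp/'+fn+'.npz',**f); return f
def pts(f):
    h,w=f['range_z'].shape; u,v=np.meshgrid(np.arange(w),np.arange(h)); z=f['range_z']
    c=np.stack([(u-f['cx'])/f['fx']*z,(v-f['cy'])/f['fy']*z,z],-1)
    return (c-f['t'])@f['R']   # R^T (c-t)
E
python3 - <<'E'
from h import *
a=snap('scene','s0');b=snap('top','t0')
cv2.imwrite('pics/both.png',cv2.resize(np.vstack([a['image'],b['image']])[:,:,::-1],(450,600)) if 0 else np.hstack([a['image'],b['image']])[:,:,::-1][:, :])
s=robot.sense();print(s,robot.nose_length)
for f in(a,b):print(f['R'],f['t'],f['fx'],-f['R'].T@f['t'])
E
```

```text
pics
{'t': 0.1, 'joint_pos': array([ 1.09505157,  0.46935048, -0.0485608 ,  1.53358134,  0.0241201 ,
        1.14101086, -0.08229611]), 'joint_velocities': array([-0.00082114, -0.00327282, -0.00044863, -0.00455369,  0.00071486,
       -0.00066927,  0.0004657 ]), 'effort': array([ 8.26390769e-04, -5.11513603e+01, -4.72595659e-02, -2.38387388e+01,
        1.06891189e-02,  4.41794924e-03, -1.33749455e-05]), 'tcp_pos': array([ 0.29142018, -0.60821307,  0.20507034]), 'tcp_rot': array([-3.13983124e+00,  9.59666833e-05,  4.46855818e-01]), 'wrist_force': array([ 0.16860863, -0.41789917, -0.58689163]), 'torque': array([-0.02728428,  0.01827287, -0.01702225]), 'gripper_force': 0.0, 'opening': 0.9975459319868867} 0.011
[[-0.99110669  0.13222642 -0.01495673]
 [ 0.1181033   0.82227569 -0.55669946]
 [-0.06131183 -0.553515   -0.83057932]] [ 0.47939499 -0.07030881  1.47081377] 419.0758155519903 [0.57361357 0.80854202 1.1896568 ]
[[ 0.02195655 -0.99862765 -0.04754707]
 [-0.98264191 -0.01279341 -0.1850708 ]
 [ 0.18420853  0.05078526 -0.98157428]] [0.12143737 0.51234368 1.08478967] 362.1791034631647 [0.30095652 0.07273402 1.16539549]
```

View pics/s0.png

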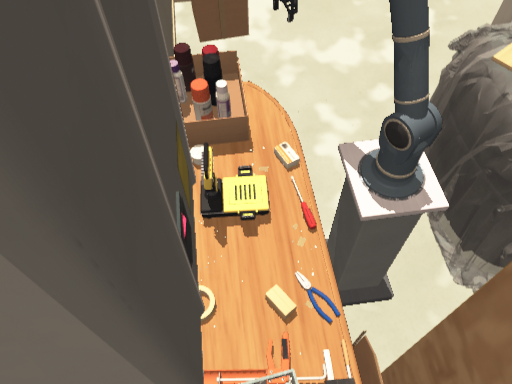

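View pics/t0.png

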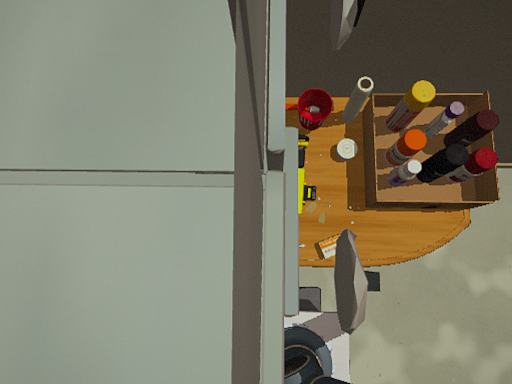

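The scene view shows the lamp at (235,195), with its clips open at (246,171) on the far side (right clip) and (247,215) on the near side (left clip). The wood block is at (281,301) and the screw box at (287,155). A grey panel hides most of the top view; only the lamp's right edge is visible there, near (303,180). Next I'll measure.

Run:
```python
from h import *
for n in('s0','t0'):
    f=dict(np.load('/tmp/%s.npz'%n)); P=pts(f)
    hsv=cv2.cvtColor(f['image'],cv2.COLOR_RGB2HSV)
    y=(hsv[...,0]>24)&(hsv[...,0]<34)&(hsv[...,1]>180)&(hsv[...,2]>120)&(f['range_z']>0)
    box=(P[...,0]>.35)&(P[...,0]<1)&(P[...,1]>-.2)&(P[...,1]<.2)&(P[...,2]>.02)&(P[...,2]<.35)
    m=y&box
    print(n,m.sum(),P[m].min(0),P[m].max(0))
    lid=m&(P[...,2]>.045)&(P[...,2]<.085)
    if lid.sum()>20:
        r=cv2.minAreaRect((P[lid][:,:2]*1000).astype(np.float32));print('lid',r,np.median(P[lid][:,2]))
    hd=m&(P[...,2]>.15)
    if hd.sum()>20: print('head',hd.sum(),cv2.minAreaRect((P[hd][:,:2]*1000).astype(np.float32)),P[hd].min(0),P[hd].max(0))
    blk=(hsv[...,2]<70)&box
    print('black',P[blk].min(0),P[blk].max(0))
    # gray panels: extents of things above z .3
    hi=(f['range_z']>0)&(P[...,2]>.3); Q=P[hi]; print('high',np.percentile(Q,[1,10,50,90,99],axis=0).round(2))
    for (u,v) in ([(246,171),(247,215),(246,176),(247,208),(209,150),(287,155),(281,301)] if n=='s0' else [(328,246),(150,100),(150,300),(250,100),(290,200),(350,280)]):
        print((u,v),P[v,u].round(4),f['image'][v,u])
f=dict(np.load('/tmp/s0.npz'));cv2.imwrite('pics/s0z.png',cv2.resize(f['image'][130:240,185:325,::-1],(770,600),interpolation=cv2.INTER_CUBIC))
```

```text
Traceback (most recent call last):
ValueError: zero-size array to reduction operation minimum which has no identity
```

Run:
```python
from h import *
for n in('s0','t0'):
    f=dict(np.load('/tmp/%s.npz'%n)); P=pts(f)
    hsv=cv2.cvtColor(f['image'],cv2.COLOR_RGB2HSV)
    for (u,v) in ([(246,171),(247,215),(246,176),(247,208),(250,197),(209,150),(230,260),(287,155),(281,301),(100,150),(188,220)] if n=='s0' else [(328,246),(150,100),(150,300),(250,100),(290,200),(350,280),(304,190),(310,193),(340,200)]):
        print((u,v),P[v,u].round(4),f['image'][v,u],hsv[v,u],f['range_z'][v,u])
f=dict(np.load('/tmp/s0.npz'));cv2.imwrite('pics/s0z.png',cv2.resize(f['image'][130:240,185:325,::-1],(763,600),interpolation=cv2.INTER_CUBIC))
```

```text
(246, 171) [ 0.5067 -0.0331  0.0597] [253 252 138] [ 30 116 253] 1.4085081
(247, 215) [0.5243 0.1351 0.055 ] [215 202 124] [ 26 108 215] 1.3182192
(246, 176) [ 0.5088 -0.0181  0.052 ] [231 230 106] [ 30 138 231] 1.4064171
(247, 208) [0.5213 0.112  0.0592] [255 254 147] [ 30 108 255] 1.3276641
(250, 197) [0.5066 0.0721 0.0593] [123 122  73] [ 29 104 123] 1.3505532
(209, 150) [ 0.6161 -0.0017  0.2267] [252 247 121] [ 29 133 252] 1.2456367
(230, 260) [ 0.5936  0.2547 -0.0008] [239 172 103] [ 15 145 239] 1.2941115
(287, 155) [ 0.3528 -0.1046  0.0298] [254 228 158] [ 22  96 254] 1.4823056
(281, 301) [0.4631 0.4173 0.0373] [254 247 186] [ 27  68 254] 1.1804954
(100, 150) [0.6251 0.6877 1.0539] [71 68 61] [21 36 71] 0.17651865
(188, 220) [0.6198 0.5765 0.8033] [45 43 40] [18 28 45] 0.44656304
(328, 246) [ 0.3482 -0.0982  0.0282] [197 165 126] [ 16  92 197] 1.1162876
(150, 100) [0.3357 0.1006 1.0905] [145 154 139] [ 48  25 154] 0.08134176
(150, 300) [0.2926 0.097  1.0915] [152 162 148] [ 51  22 162] 0.07226311
(250, 100) [0.301  0.0727 1.1654] [92 85 73] [19 53 92] 0.0
(290, 200) [0.3139 0.0691 1.0878] [141 150 137] [ 51  22 150] 0.07835751
(350, 280) [0.301  0.0727 1.1654] [70 67 56] [24 51 70] 0.0
(304, 190) [ 0.5181 -0.023   0.0536] [32 24 35] [142  80  35] 1.1264743
(310, 193) [ 0.509  -0.0416  0.0527] [139 134   0] [ 29 255 139] 1.1247292
(340, 200) [ 0.4963 -0.1422  0.0049] [169 114  43] [ 17 190 169] 1.1641484
```

View pics/s0z.png

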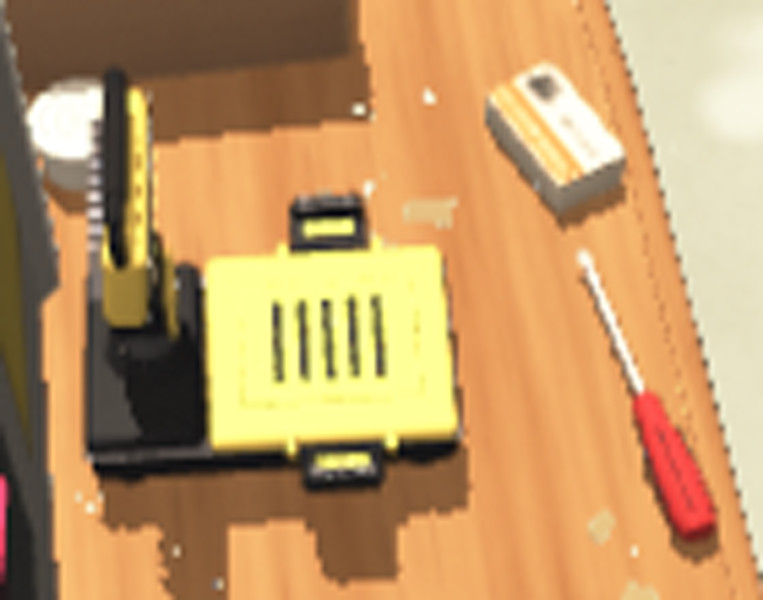

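The zoom shows both clips standing open outward, the lid a clean yellow rectangle, and the handle bar along the head's top. Now I'll fit the lid, clips, head and block.

Run:
```python
from h import *
f=dict(np.load('/tmp/s0.npz')); P=pts(f)
hsv=cv2.cvtColor(f['image'],cv2.COLOR_RGB2HSV)
box=(P[...,0]>.40)&(P[...,0]<.8)&(P[...,1]>-.15)&(P[...,1]<.22)&(P[...,2]>.008)&(P[...,2]<.4)&(f['range_z']>0)
y=(abs(hsv[...,0].astype(int)-29)<4)&(hsv[...,1]>90)&box
def rect(m,t):
    r=cv2.minAreaRect((P[m][:,:2]*1000).astype(np.float32)); print(t,m.sum(),np.round(r[0],1),np.round(r[1],1),round(r[2],2),P[m].min(0).round(4),P[m].max(0).round(4),np.median(P[m][:,2]).round(4))
rect(y&(P[...,2]>.055)&(P[...,2]<.064),'lidtop')
rect(box&(P[...,2]>.14),'headall'); rect(y&(P[...,2]>.14),'head yellow'); rect(box&(P[...,2]>.218),'bar')
rect(box&(P[...,2]<.075),'case+clips')
s=box&(P[...,2]<.13)
# black clip pixels
for t,lo,hi in(('R',(190,162),(262,178)),('L',(235,206),(262,224))):
    for v in range(lo[1],hi[1]):
        print(t,v,[tuple((P[v,u]*1000).round().astype(int)) + (int(hsv[v,u,2]),) for u in (243,246,249)])
for t,(u0,u1,v0,v1) in (('box',(265,310,135,180)),('block',(260,305,275,325))):
    w=np.zeros(s.shape,bool);w[v0:v1,u0:u1]=1; w&=(P[...,2]>.024)&(P[...,2]<.045);rect(w,t)
```

```text
lidtop 1203 [520.9  47.9] [178.7 142. ] 85.65 [ 0.4469 -0.0411  0.055 ] [0.5939 0.1369 0.0639] 0.0581
headall 502 [629.1  46.2] [118.3  36.6] 85.43 [ 0.6068 -0.0123  0.1407] [0.6504 0.1057 0.2603] 0.2251
head yellow 35 [622.   44.5] [113.5  18.6] 82.48 [ 0.6122 -0.0116  0.1666] [0.6375 0.102  0.2562] 0.2267
bar 347 [627.5  46. ] [117.7  32.8] 85.7 [ 0.6068 -0.0123  0.2181] [0.646  0.1048 0.2603] 0.2291
case+clips 2717 [558.9  14.4] [235.2 348. ] 4.56 [ 0.4426 -0.1498  0.0084] [0.6896 0.1912 0.0742] 0.0575
R 162 [(np.int64(509), np.int64(-118), np.int64(2), 239), (np.int64(498), np.int64(-117), np.int64(0), 242), (np.int64(487), np.int64(-118), np.int64(-3), 238)]
R 163 [(np.int64(509), np.int64(-115), np.int64(-1), 239), (np.int64(499), np.int64(-114), np.int64(-1), 242), (np.int64(488), np.int64(-113), np.int64(-2), 237)]
R 164 [(np.int64(510), np.int64(-112), np.int64(-2), 233), (np.int64(499), np.int64(-110), np.int64(-2), 241), (np.int64(488), np.int64(-110), np.int64(-4), 223)]
R 165 [(np.int64(510), np.int64(-108), np.int64(-3), 199), (np.int64(500), np.int64(-103), np.int64(2)
[... 4317 characters left out ...]
4(150), np.int64(49), 103)]
L 221 [(np.int64(537), np.int64(120), np.int64(-6), 132), (np.int64(528), np.int64(123), np.int64(-3), 126), (np.int64(518), np.int64(124), np.int64(-2), 132)]
L 222 [(np.int64(538), np.int64(123), np.int64(-7), 132), (np.int64(528), np.int64(128), np.int64(0), 128), (np.int64(519), np.int64(129), np.int64(-2), 132)]
L 223 [(np.int64(538), np.int64(129), np.int64(-3), 132), (np.int64(529), np.int64(131), np.int64(-1), 129), (np.int64(519), np.int64(132), np.int64(-2), 131)]
box 319 [396.2 -88.1] [167.9  97.9] 30.9 [ 0.3135 -0.1666  0.024 ] [ 0.4432 -0.003   0.0432] 0.0302
block 501 [463.7 413. ] [45.8 86.4] 34.3 [0.4232 0.3669 0.0243] [0.5046 0.459  0.0446] 0.0369
```

Run:
```python
from h import *
P=robot.sense()['tcp_pos']
for yaw in (1.57,-1.57):
    q=robot.inverse_kinematics([.5,.047,.42],[np.pi,0,yaw]);print(yaw,None if q is None else q.round(2))
o=robot.sense()['tcp_rot']
robot.move_straight([P[0],P[1],.45],vel=.25)
yaw=1.57 if robot.inverse_kinematics([.5,.047,.42],[np.pi,0,1.57]) is not None else -1.57
best=min([y for y in(1.57,-1.57) if robot.inverse_kinematics([.5,.047,.42],[np.pi,0,y]) is not None],key=lambda y:abs(robot.inverse_kinematics([.5,.047,.42],[np.pi,0,y])[6]))
robot.goto([.5,.047,.42],[np.pi,0,best]); robot.grip(0.0,40)
f=snap('wrist','w1');s=robot.sense();print(best,s['t'],s['tcp_pos'],s['tcp_rot'],s['joint_pos'].round(2),s['opening']); print(f['fx'],-f['R'].T@f['t'])
```

```text
1.57 [ 0.53  0.13 -0.79  1.56  0.09  1.5  -0.26]
-1.57 None
1.57 4.4833 [0.50000679 0.04699715 0.42001673] [3.14153719e+00 3.39332987e-05 1.57002040e+00] [ 0.5   0.12 -0.76  1.56  0.08  1.5  -0.26] -0.003543138387380186
314.0504228475676 [0.49906656 0.11476675 0.58760585]
```

View pics/w1.png

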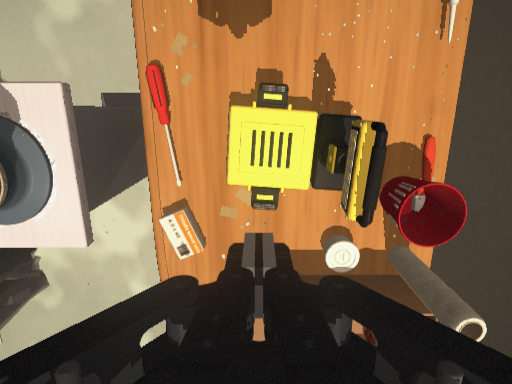

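The wrist view shows the lid at (272,148), the left clip at (272,95), the right clip at (265,198) and the handle bar at (373,175), with a red cup behind the handle. Yaw is about -4.5°. Next I'll cast rays from the lid's contour.

```bash
cat >> h.py <<'E'
def ray(f,uv,z):
    uv=np.asarray(uv,float).reshape(-1,2); C=-f['R'].T@f['t']
    d=np.c_[(uv[:,0]-f['cx'])/f['fx'],(uv[:,1]-f['cy'])/f['fy'],np.ones(len(uv))]@f['R']
    return C+d*((z-C[2])/d[:,2:3])
E
python3 - <<'E'
from h import *
f=dict(np.load('/tmp/w1.npz')); hsv=cv2.cvtColor(f['image'],cv2.COLOR_RGB2HSV); P=pts(f)
y=((abs(hsv[...,0].astype(int)-29)<5)&(hsv[...,1]>120)).astype(np.uint8); y[:, 322:]=0;y[:,:215]=0
y=cv2.morphologyEx(y,cv2.MORPH_OPEN,np.ones((9,9)))if 0 else y
c=max(cv2.findContours(y,cv2.RETR_EXTERNAL,cv2.CHAIN_APPROX_NONE)[0],key=cv2.contourArea)
m=np.zeros_like(y);cv2.drawContours(m,[c],-1,1,-1);m=cv2.morphologyEx(m,cv2.MORPH_OPEN,np.ones((25,25)))
print('lid z',np.median(P[m>0][:,2]))
c=cv2.findContours(m,cv2.RETR_EXTERNAL,cv2.CHAIN_APPROX_NONE)[0][0].reshape(-1,2)
w=ray(f,c,.06)[:,:2]*1000
r=cv2.minAreaRect(w.astype(np.float32));print(r,cv2.boxPoints(r).round(1))
def seg(mask,t,z=None):
    Q=P[mask];r=cv2.minAreaRect((Q[:,:2]*1000).astype(np.float32));print(t,mask.sum(),r,Q.min(0).round(4),Q.max(0).round(4))
lab=np.zeros(y.shape,bool);lab[115:230,340:392]=1
seg(lab&(P[...,2]>.218)&(P[...,2]<.26),'bar'); 
def win(u0,u1,v0,v1):
    w=np.zeros(y.shape,bool);w[v0:v1,u0:u1]=1;return w
dark=hsv[...,2]<110
print('Lclip');
for v in range(80,110,2):print(v,(P[v,262:285:6]*1000).round().astype(int).tolist(),hsv[v,272,2])
print('Rclip');
for v in range(184,214,2):print(v,(P[v,255:278:6]*1000).round().astype(int).tolist(),hsv[v,265,2])
E
```

```text
lid z 0.05872245369499644
((521.9531860351562, 48.13190460205078), (131.74163818359375, 145.49705505371094), 88.48261260986328) [[447.5 -15.8]
 [592.9 -19.6]
 [596.4 112.1]
 [451.  115.9]]
bar 3032 ((620.3782958984375, 40.63671875), (119.81204986572266, 22.611326217651367), 85.93696594238281) [ 0.605  -0.0188  0.218 ] [0.6338 0.1004 0.2599]
Lclip
80 [[505, 162, 0], [515, 162, 0], [526, 162, 0], [537, 162, 0]] 112
82 [[505, 159, 1], [515, 159, 2], [526, 159, 0], [537, 159, 0]] 101
84 [[504, 151, 70], [514, 151, 70], [523, 151, 68], [532, 151, 67]] 53
86 [[504, 148, 72], [514, 148, 72], [523, 148, 72], [532, 148, 72]] 131
88 [[504, 145, 68], [513, 145, 73], [523, 145, 70], [532, 145, 70]] 115
90 [[504, 142, 69], [514, 142, 69], [523, 142, 70], [532, 142, 69]] 110
92 [[504, 139, 59], [514, 139, 59], [523, 139, 62], [533, 139, 67]] 72
94 [[504, 136, 60], [514, 136, 59], [524, 136, 60], [533, 136, 59]] 194
96 [[504, 133, 59], [514, 133, 58], [524, 133, 58], [533, 133, 59]] 248
98 [[504, 130, 55], [514, 130, 56], [524, 130, 59], [533, 130, 58]] 239
100 [[504, 127, 55], [514, 127, 56], [524
[... 709 characters left out ...]
 [503, -31, 54], [513, -31, 54], [524, -31, 55]] 90
196 [[492, -35, 55], [503, -34, 58], [513, -34, 56], [524, -35, 55]] 247
198 [[492, -38, 56], [503, -38, 57], [513, -38, 57], [524, -39, 54]] 248
200 [[492, -42, 56], [503, -42, 56], [513, -42, 57], [524, -41, 57]] 75
202 [[492, -44, 60], [503, -45, 56], [514, -45, 56], [524, -45, 57]] 66
204 [[492, -46, 66], [503, -47, 64], [513, -47, 64], [524, -46, 65]] 103
206 [[492, -49, 68], [503, -50, 66], [513, -50, 65], [524, -50, 66]] 88
208 [[492, -54, 65], [503, -53, 67], [513, -53, 67], [524, -54, 65]] 109
210 [[492, -78, 1], [503, -78, 1], [515, -79, 0], [524, -58, 64]] 207
212 [[492, -83, 1], [503, -83, -1], [515, -83, 0], [527, -83, -1]] 205
```

Run:
```python
from h import *
f=dict(np.load('/tmp/w1.npz')); hsv=cv2.cvtColor(f['image'],cv2.COLOR_RGB2HSV); P=pts(f)
y=((abs(hsv[...,0].astype(int)-29)<5)&(hsv[...,1]>120)).astype(np.uint8); y[:, 325:]=0;y[:,:215]=0
c=max(cv2.findContours(y,cv2.RETR_EXTERNAL,cv2.CHAIN_APPROX_NONE)[0],key=cv2.contourArea).reshape(-1,2)
w=ray(f,c,.06)[:,:2]*1000
x,yy=w.T
def line(sel,t):
    l=cv2.fitLine(w[sel].astype(np.float32),cv2.DIST_HUBER,0,.01,.01).ravel();print(t,sel.sum(),l.round(4),np.degrees(np.arctan2(l[1],l[0])).round(2))
line((yy>15)&(yy<95)&(x<500),'front');line((yy>15)&(yy<95)&(x>560),'back')
for nm,ok in(('left',yy>90),('right',yy<0)):
    line(ok&(((x>460)&(x<482))|((x>560)&(x<582))),nm)
# clips: pixels dark high
for nm,b in(('L',(P[...,1]>.138)&(P[...,1]<.155)),('R',(P[...,1]<-.045)&(P[...,1]>-.058))):
    m=b&(P[...,2]>.05)&(P[...,2]<.1)&(P[...,0]>.45)&(P[...,0]<.58);Q=P[m]*1000;print(nm,m.sum(),np.percentile(Q,[1,50,99],axis=0).round(1).tolist())
m=(P[...,2]>.228)&(P[...,2]<.26)&(hsv[...,2]<90)&(P[...,0]>.55)&(P[...,0]<.68)&(P[...,1]>-.04)&(P[...,1]<.12)
Q=P[m]*1000;l=cv2.fitLine(Q[:,:2].astype(np.float32),cv2.DIST_HUBER,0,.01,.01).ravel();print('bar',m.sum(),l.round(3),np.percentile(Q,[1,50,99],axis=0).round(1).tolist())
```

```text
front 48 [6.120000e-02 9.981000e-01 4.500521e+02 5.615600e+01] 86.49
back 111 [ 1.564000e-01 -9.877000e-01  6.003274e+02  5.664110e+01] -81.0
left 27 [ 9.974000e-01 -7.170000e-02  5.192290e+02  1.123706e+02] -4.11
right 29 [ 9.977000e-01 -6.780000e-02  5.214224e+02 -1.644020e+01] -3.89
L 276 [[499.1, 138.9, 58.4], [520.1, 144.8, 68.9], [545.7, 152.5, 72.4]]
R 187 [[485.2, -57.6, 55.5], [511.5, -49.5, 65.2], [531.2, -45.1, 68.1]]
bar 1421 [7.40000e-02 9.97000e-01 6.22754e+02 4.50290e+01] [[615.9, -14.3, 229.8], [623.3, 46.2, 256.4], [632.4, 98.8, 259.4]]
```

```bash
cat >> h.py <<'E'
from scipy.spatial.transform import Rotation as Ro
O=np.array([.555,.0455,0]); PSI=-.0707; T=np.radians(20)
RL=Ro.from_euler('z',PSI)
def clip_pose(side,dy,z,x=-.04):
    """TCP pose with the inner fingertip corner at lamp y = side*(71.5mm+dy), height z"""
    R=RL*Ro.from_euler('x',-side*T)*Ro.from_euler('z',np.pi/2)*Ro.from_euler('x',np.pi)
    m=R.as_matrix(); corner=O+RL.apply([x,side*(.0715+dy),z])
    return corner-.011*m[:,2]+side*.011*m[:,0], R.as_euler('xyz')
def clip_back(side,p):
    q,_=clip_pose(side,0,0); d=RL.inv().apply(p-q); return side*d[1],d[2]
def fold(side,th0=1.8):
    p,o=clip_pose(side,.03,.16); robot.goto(p,o)
    F0=robot.sense()['wrist_force']
    for th in [th0,1.4,1.0,.7,.45,.3]:
        dy=.029*np.sin(th)+.010*np.cos(th); z=.052-.029*np.cos(th)+.010*np.sin(th)
        p,_=clip_pose(side,dy,z); hit=robot.move_straight(p,vel=.1 if th==th0 else .04,contact_N=12)
        s=robot.sense(); print(th,hit,np.round(RL.inv().apply(s['wrist_force']-F0),1))
        if hit: return
    p,_=clip_pose(side,.004,.021); hit=robot.move_straight(p,vel=.015,contact_N=8)
    s=robot.sense(); print('push',hit,np.round(RL.inv().apply(s['wrist_force']-F0),1),np.round(clip_back(side,s['tcp_pos']),4))
    p,_=clip_pose(side,.03,.024); robot.move_straight(p,vel=.06)
    p,_=clip_pose(side,.045,.16); robot.move_straight(p,vel=.2)
    print(robot.sense()['t'])
E
python3 - <<'E'
from h import *
for s in(1,-1):
    for a in((.03,.16),(.03,.06),(.004,.021)):
        p,o=clip_pose(s,*a);q=robot.inverse_kinematics(p,o);print(s,a,p.round(3),None if q is None else q.round(2))
fold(1)
f=snap('wrist','w2')
E
```

```text
1 (0.03, 0.16) [0.523 0.164 0.167] [ 0.02  0.52 -0.78  1.75  0.61  1.34 -1.06]
1 (0.03, 0.06) [0.523 0.164 0.067] [-0.05  0.63 -0.69  1.83  0.7   1.18 -1.16]
1 (0.004, 0.021) [0.521 0.138 0.028] [-0.05  0.65 -0.63  1.88  0.73  1.09 -1.16]
-1 (0.03, 0.16) [ 0.507 -0.067  0.167] [ 0.79  0.37 -0.65  1.91 -0.16  0.97  0.19]
-1 (0.03, 0.06) [ 0.507 -0.067  0.067] [ 0.77  0.52 -0.64  1.99 -0.06  0.76  0.16]
-1 (0.004, 0.021) [ 0.509 -0.041  0.028] [ 0.72  0.59 -0.65  2.03 -0.01  0.66  0.09]
1.8 False [ 0.4 -0.6  0.9]
1.4 False [-0.9  0.   1.7]
1.0 False [ 0.6 -0.9  1.1]
0.7 False [ 0.2 -0.5  0.5]
0.45 False [-0.1 -0.7  0.2]
0.3 False [-0.3  3.6  0.4]
push True [-0.4  1.1  2.7] [0.0203 0.0264]
10.1583
```

View pics/w2.png

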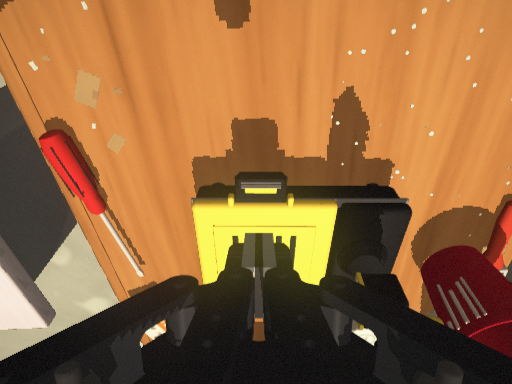

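The left clip (261,185) has folded down, but the push stopped early at about 20 mm outside the hinge line, so it probably hasn't snapped. I'll push again in small steps while logging the force.

```bash
cat >> h.py <<'E'
def push(side,start=.026,end=.004,z=.022,lim=7.5,step=.001):
    p,o=clip_pose(side,start,z); robot.move_straight(p,vel=.1); robot.sleep(.1)
    F0=robot.sense()['wrist_force']; log=[]; hit=False
    for dy in np.arange(start,end,-step):
        p,_=clip_pose(side,dy,z); hit=robot.move_straight(p,vel=.02,contact_N=7)
        s=robot.sense();F=RL.inv().apply(s['wrist_force']-F0); log.append((round(clip_back(side,s['tcp_pos'])[0]*1000,1),round(F[1]*side,1),round(F[2],1),int(hit)))
        if F[1]*side>lim: break
    print(log)
    p,_=clip_pose(side,.03,z+.003); robot.move_straight(p,vel=.06)
    p,_=clip_pose(side,.045,.16); robot.move_straight(p,vel=.2)
    print(robot.sense()['t'])
E
python3 - <<'E'
from h import *
push(1)
f=snap('wrist','w3'); P=pts(f)
Q=RL.inv().apply(P.reshape(-1,3)-O)*1000
m=(abs(Q[:,0]+40)<18)&(Q[:,1]>60)&(Q[:,1]<125)&(Q[:,2]>8)&(Q[:,2]<70)
for a in range(60,110,3):
    k=m&(Q[:,1]>=a)&(Q[:,1]<a+3)
    if k.sum():print(a,k.sum(),np.percentile(Q[k,2],[10,50,90]).round(0))
E
```

```text
[(np.float64(26.0), np.float64(0.3), np.float64(-0.6), 0), (np.float64(24.8), np.float64(-0.6), np.float64(0.5), 0), (np.float64(23.9), np.float64(-0.2), np.float64(0.2), 0), (np.float64(22.9), np.float64(-0.4), np.float64(-0.4), 0), (np.float64(21.9), np.float64(0.7), np.float64(-0.7), 0), (np.float64(21.1), np.float64(0.2), np.float64(-0.1), 0), (np.float64(20.9), np.float64(2.7), np.float64(-0.3), 0), (np.float64(20.7), np.float64(5.3), np.float64(0.5), 0), (np.float64(20.7), np.float64(7.1), np.float64(0.3), 0), (np.float64(20.7), np.float64(8.0), np.float64(0.5), 0)]
15.55
60 107 [57. 58. 58.]
63 160 [54. 56. 57.]
66 76 [53. 54. 55.]
69 83 [55. 55. 56.]
72 108 [54. 55. 56.]
75 84 [55. 55. 56.]
78 56 [55. 56. 57.]
81 87 [57. 57. 58.]
84 70 [58. 58. 59.]
87 1 [59. 59. 59.]
90 9 [66. 67. 68.]
93 91 [68. 69. 69.]
96 121 [48. 69. 70.]
99 121 [49. 69. 70.]
102 302 [62. 66. 69.]
105 9 [63. 64. 64.]
```

The points show the flap still leaning up, with its pad at z≈69 mm and its tip at lamp y≈105. The finger slipped past the tip and then pressed on it sideways. I'll redo the fold with the finger further inboard.

```bash
cat >> h.py <<'E'
def fold2(side):
    p,o=clip_pose(side,.021,.12); robot.goto(p,o); robot.sleep(.1)
    F0=robot.sense()['wrist_force']
    for th in [1.9,1.57,1.3,1.05,.8,.6,.45,.33]:
        dy=.025*np.sin(th)+.010*np.cos(th); z=.052-.025*np.cos(th)+.010*np.sin(th)-.002
        p,_=clip_pose(side,dy,z); hit=robot.move_straight(p,vel=.1 if th==1.9 else .04,contact_N=12)
        s=robot.sense(); print(th,hit,np.round(RL.inv().apply(s['wrist_force']-F0),1))
        if hit: return
    start=dy
    log=[]
    for dy in np.arange(start,.004,-.0015):
        z=max(.023,z-.001)
        p,_=clip_pose(side,dy,z); robot.move_straight(p,vel=.02,contact_N=7)
        s=robot.sense();F=RL.inv().apply(s['wrist_force']-F0); log.append((float(round(clip_back(side,s['tcp_pos'])[0]*1000,1)),float(round(F[1]*side,1)),float(round(F[2],1))))
        if F[1]*side>7: break
    print(log)
    p,_=clip_pose(side,.03,z+.003); robot.move_straight(p,vel=.06)
    p,_=clip_pose(side,.045,.16); robot.move_straight(p,vel=.2)
    print(robot.sense()['t'])
def prof(side,fn):
    f=snap('wrist',fn); P=pts(f); Q=RL.inv().apply(P.reshape(-1,3)-O)*1000; y=Q[:,1]*side
    m=(abs(Q[:,0]+40)<18)&(Q[:,2]>8)&(Q[:,2]<70)
    for a in range(66,110,4):
        k=m&(y>=a)&(y<a+4)
        if k.sum():print(a,k.sum(),np.percentile(Q[k,2],[10,50,90]).round(0))
E
python3 - <<'E'
from h import *
fold2(1); prof(1,'w4')
E
```

```text
1.9 False [ 0.  -0.8 -0.9]
1.57 False [-0.4 -1.6  1. ]
1.3 False [-0.4 -0.9 -0.3]
1.05 False [-0.1 -1.5 -1.4]
0.8 False [-0.8 -0.7  1.2]
0.6 False [-0. -1.  0.]
0.45 False [-0.7 -1.6  0.5]
0.33 False [0.4 3.  1.6]
[(19.4, 4.5, 2.9), (19.7, 7.1, 2.2)]
20.5
66 102 [53. 54. 55.]
70 148 [54. 55. 56.]
74 117 [54. 55. 55.]
78 101 [55. 56. 57.]
82 114 [56. 57. 58.]
86 71 [57. 58. 58.]
90 6 [64. 65. 65.]
94 106 [66. 67. 68.]
98 200 [47. 68. 68.]
102 338 [60. 65. 67.]
106 1 [63. 63. 63.]
```

Run:
```python
from h import *
side=1
p,o=clip_pose(side,.021,.12); robot.goto(p,o)
ims=[]
for th in [1.9,1.3]:
    dy=.025*np.sin(th)+.010*np.cos(th); z=.052-.025*np.cos(th)+.010*np.sin(th)-.002
    p,_=clip_pose(side,dy,z); robot.move_straight(p,vel=.06,contact_N=12)
for th in (1.3,.8,.4):
    dy=.025*np.sin(th)+.010*np.cos(th); z=.052-.025*np.cos(th)+.010*np.sin(th)-.002
    p,_=clip_pose(side,dy,z); robot.move_straight(p,vel=.06,contact_N=12)
    for n,w in(('wrist',(170,340,120,290)),('scene',(190,290,140,240))):
        f=snap(n,'q%s%.1f'%(n,th)); ims.append(cv2.resize(f['image'][w[2]:w[3],w[0]:w[1],::-1],(260,290),interpolation=cv2.INTER_CUBIC))
cv2.imwrite('pics/q.png',np.vstack([np.hstack(ims[::2]),np.hstack(ims[1::2])]))
print(robot.sense()['t'])
```

```text
23.55
```

View pics/q.png

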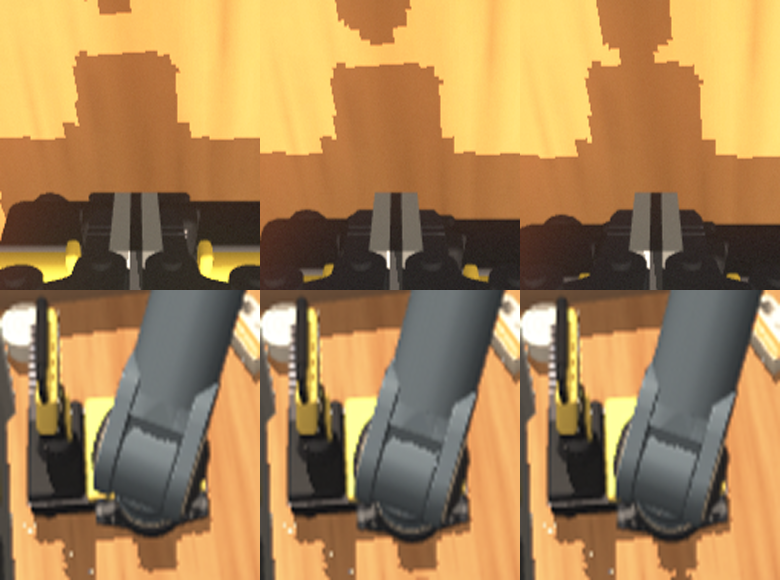

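Run:
```python
from h import *
s=robot.sense();print(s['tcp_pos'],s['tcp_rot'],np.round(clip_back(1,s['tcp_pos']),4),s['t'],s['wrist_force'].round(1))
for th in('1.3','0.8','0.4'):
    f=dict(np.load('/tmp/qwrist%s.npz'%th)); Q=RL.inv().apply(pts(f).reshape(-1,3)-O)*1000
    for nm,lo,hi in(('A',-63,-55),('fing',-50,-32),('B',-24,-17)):
        out=[]
        for a in range(66,124,4):
            k=(Q[:,0]>lo)&(Q[:,0]<hi)&(Q[:,1]>=a)&(Q[:,1]<a+4)&(Q[:,2]>8)&(Q[:,2]<150)
            if k.sum()>2: out.append((a,int(np.median(Q[k,2]))))
        print(th,nm,out)
```

```text
[0.5227874  0.15287497 0.03752385] [3.14104459 0.34850705 1.50008322] [0.0192 0.0309] 23.55 [1.5 2.6 0.4]
1.3 A [(82, 56), (90, 57), (94, 49), (98, 50), (102, 62)]
1.3 fing [(122, 121)]
1.3 B [(74, 54), (78, 55), (82, 55), (94, 65), (98, 59), (102, 63)]
0.8 A [(94, 48), (98, 58), (102, 62)]
0.8 fing [(118, 107), (122, 107)]
0.8 B [(94, 49), (98, 49), (102, 63), (106, 61)]
0.4 A [(94, 48), (98, 57), (102, 62)]
0.4 fing [(114, 99), (118, 98), (122, 97)]
0.4 B [(94, 48), (98, 49), (102, 62)]
```

Run:
```python
from h import *
s=robot.sense(); f=dict(np.load('/tmp/qwrist0.4.npz'))
R=Ro.from_euler('xyz',s['tcp_rot']); T=R.inv().apply(pts(f).reshape(-1,3)-s['tcp_pos'])*1000
for b in range(-110,20,6):
    k=(T[:,2]>=b)&(T[:,2]<b+6)&(abs(T[:,1])<16)&(abs(T[:,0])<60)&(f['range_z'].ravel()>0)
    if k.sum(): print(b,k.sum(),np.percentile(T[k,0],[2,50,98]).round(0),np.percentile(T[k,1],[2,98]).round(0))
C=-f['R'].T@f['t'];print(R.inv().apply(C-s['tcp_pos'])*1000)
import collections
rz=f['range_z'];print([(u,v,rz[v,u].round(3),f['image'][v,u].tolist()) for u in(250,255,262) for v in (235,245,260,275)])
```

```text
-110 2838 [10. 16. 18.] [-15.  15.]
-104 2014 [10. 17. 18.] [-15.  15.]
-98 1445 [ 8. 17. 18.] [-15.  15.]
-92 480 [ 3. 16. 17.] [-15.  14.]
-86 483 [ 8. 12. 13.] [-15.  13.]
-80 925 [-8. 12. 13.] [-15.  13.]
-74 1261 [-9. 12. 14.] [-14.  13.]
-68 579 [-10.   8.  13.] [-13.  15.]
-62 414 [-11.  11.  11.] [-7.  5.]
-56 405 [ 7. 11. 11.] [-14.  12.]
-50 406 [ 6.  9. 11.] [-14.  12.]
-44 340 [ 6.  7. 11.] [-14.  12.]
-38 296 [ 6. 10. 11.] [-14.  12.]
-32 106 [ 6. 11. 11.] [-12.   9.]
-26 1 [-8. -8. -8.] [16. 16.]
-20 2 [-7. -7. -7.] [16. 16.]
-2 22 [-60. -59. -58.] [-3.  1.]
16 899 [49. 55. 60.] [-15.  15.]
[  67.8844633    -0.96248579 -167.41328046]
[(250, 235, np.float32(0.146), [122, 110, 98]), (250, 245, np.float32(0.135), [119, 109, 96]), (250, 260, np.float32(0.123), [117, 109, 98]), (250, 275, np.float32(0.11), [46, 44, 41]), (255, 235, np.float32(0.146), [84, 73, 63]), (255, 245, np.float32(0.136), [64, 53, 47]), (255, 260, np.float32(0.123), [46, 38, 32]), (255, 275, np.float32(0.118), [106, 99, 92]), (262, 235, np.float32(0.146), [87, 74, 66]), (262, 245, np.float32(0.136), [71, 62, 53]), (262, 260, np.float32(0.121), [53, 46, 40]), (262, 275, np.float32(0.118), [75, 70, 64])]
```

The clip hasn't moved, and the wrist depth puts the visible fingertip about 27 mm behind the TCP instead of 11 mm ahead of it. I'll touch the bare table with the tool vertical to find the true tip length.

Run:
```python
from h import *
p,o=clip_pose(1,.045,.14); robot.move_straight(p,vel=.2)
robot.goto([.52,.25,.07],[np.pi,0,1.5]); 
hit=robot.move_straight([.52,.25,.0],vel=.03,contact_N=5);s=robot.sense();print(hit,s['tcp_pos'],s['wrist_force'].round(1),s['opening'],s['t'])
f=snap('wrist','w5')
T=Ro.from_euler('xyz',s['tcp_rot']).inv().apply(pts(f).reshape(-1,3)-s['tcp_pos'])*1000
k=(abs(T[:,1])<14)&(abs(T[:,0])<14)&(f['range_z'].ravel()>0);print(T[k,2].max(), np.percentile(T[k,2],[90,99]))
robot.move_straight([.52,.25,.07],vel=.2)
```

```text
False [5.20040572e-01 2.50048132e-01 9.89520248e-05] [ 0.3  0.6 -0.1] 0.00047573881245761444 27.2083
2.533114829183606 [0.23270934 1.28570115]
```

Run:
```python
from h import *
robot.move_straight([.52,.25,.0],vel=.2)
try: hit=robot.move_straight([.52,.25,-.04],vel=.03,contact_N=5)
except robot.IKError as e: hit=robot.move_straight([.52,.25,-.02],vel=.03,contact_N=5)
s=robot.sense();print(hit,s['tcp_pos'],s['wrist_force'].round(1),s['opening'],s['t'])
robot.move_straight([.52,.25,.07],vel=.2)
```

```text
True [ 0.51991913  0.25007218 -0.02516911] [-0.8  0.2  5.9] 5.9617799384497367e-05 29.1167
```

The tip touches down at TCP z = -0.025, so the real fingertips are 25 mm behind the reported TCP. I'll correct for that and fold the left clip.

```bash
sed -i 's/return corner-.011\*m\[:,2\]/return corner+.025*m[:,2]/' h.py
python3 - <<'E'
from h import *
fold2(1); prof(1,'w6')
E
```

```text
1.9 False [ 1.1 -0.4  0.3]
1.57 False [ 0.7  0.1 -0.4]
1.3 False [-0.5 -0.2  0.2]
1.05 False [0.7 0.1 0.3]
0.8 False [-0.4 -0.6 -0.3]
0.6 False [0.  0.3 0.3]
0.45 False [ 0.3  0.1 -0.1]
0.33 False [ 0.1  0.2 -0.5]
[(17.5, 1.0, -0.1), (16.1, 1.5, 0.7), (14.4, 0.2, -1.4), (13.6, 2.2, 1.3), (12.1, 3.0, 1.6), (9.5, 1.9, 0.5), (8.8, 3.4, 0.7), (8.7, 4.3, 0.5), (8.7, 7.6, 0.6)]
36.7417
66 139 [53. 54. 55.]
70 586 [30. 43. 56.]
74 433 [28. 40. 54.]
78 328 [20. 26. 29.]
82 34 [20. 21. 27.]
```

The left clip has snapped: there was a jump at 12.1→9.5 mm, then firm contact at 8.7 mm, and the profile now hangs down. Next is the right clip, crossing over in a straight line.

```bash
sed -i 's/\[1.9,1.57,1.3,1.05,.8,.6,.45,.33\]/[1.9,1.4,.95,.6,.33]/; s/np.arange(start,.004,-.0015)/np.arange(start,.004,-.002)/; s/p,o=clip_pose(side,.021,.12); robot.goto(p,o); robot.sleep(.1)/p,o=clip_pose(side,.021,.13); robot.move_straight(p,vel=.3,attitude=o)/' h.py; sed -i 's/vel=.1 if th==1.9 else .04/vel=.15 if th==1.9 else .06/' h.py
python3 - <<'E'
from h import *
fold2(-1); prof(-1,'w7')
E
```

```text
1.9 False [ 0.2 -1.9  0.1]
1.4 False [ 0.4 -0.9 -0.6]
0.95 False [ 0.1 -0.7 -0.3]
0.6 False [-0.3 -1.7 -0.3]
0.33 False [ 0.5 -1.   0.3]
[(17.6, 1.9, -0.8), (15.6, 2.7, -0.8), (13.7, 2.5, -1.1), (11.9, 4.3, -0.6), (9.6, 4.6, -2.6), (8.1, 6.3, 1.4), (8.5, 2.5, 0.5)]
42.9583
66 205 [49. 54. 55.]
70 248 [29. 55. 56.]
74 299 [28. 30. 54.]
78 194 [26. 28. 29.]
82 39 [19. 20. 21.]
```

The right clip ended at the same place, with the same hanging profile. Now the handle; its bar measured about 0.25 m high, so the mast is already slightly extended.

Run:
```python
from h import *
P=robot.sense()['tcp_pos']
robot.move_straight([P[0],P[1],.30],vel=.35)
o=[np.pi,0,PSI+np.pi/2]; b=[.6238,.0407]
robot.move_straight([*b,.285],vel=.35,attitude=o); robot.grip(.6,25)
F0=robot.sense()['wrist_force']
hit=robot.move_straight([*b,.2095],vel=.15,contact_N=6)
print('down',hit,robot.sense()['tcp_pos'].round(4),robot.sense()['t'])
if hit: raise SystemExit
robot.grip(0.0,25); s=robot.sense(); print('grip',s['opening'],s['gripper_force'],(s['wrist_force']-F0).round(1),s['tcp_pos'].round(4),s['t'])
f=robot.grab_frame('wrist'); np.savez('/tmp/g.npz',**f)
```

```text
down False [0.6243 0.0411 0.2102] 45.6417
grip 0.16652400014895954 26.532849669456482 [ 5.1  0.1 -0.3] [0.6265 0.0408 0.211 ] 46.0583
```

Run:
```python
from h import *
b=[.6266,.0407]
robot.move_straight([*b,.2098],vel=.02); robot.grip(0.0,50)
s=robot.sense(); z0=s['tcp_pos'][2]; F0=s['wrist_force']; print(F0.round(1),s['tcp_pos'].round(4),s['t'])
hit=robot.move_straight([*b,.2098+.066],vel=.028,contact_N=16)
s=robot.sense(); print(hit,s['tcp_pos'].round(4),s['tcp_pos'][2]-z0,s['wrist_force'].round(1),s['opening'],s['t'])
f=snap('scene','s8'); cv2.imwrite('pics/s8z.png',cv2.resize(f['image'][110:230,185:305,::-1],(600,600),interpolation=cv2.INTER_CUBIC))
```

```text
[-1.6 -0.   2.4] [0.6264 0.0408 0.2099] 46.6167
True [0.6262 0.0407 0.2666] 0.05672195650307699 [2.1 0.5 0.6] 0.15664911912746024 48.4333
```

View pics/s8z.png

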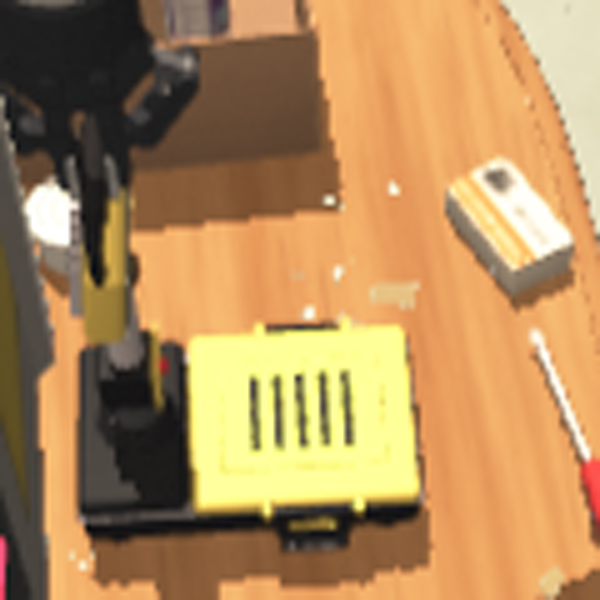

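The scene view shows the red button out of the collar at (163,365), both clips hanging down at (318,525) and (300,328), and the lamp level. I'll release, back away upward, check quickly and hand in.

Run:
```python
from h import *
robot.grip(.6); P=robot.sense()['tcp_pos']
robot.move_straight([P[0],P[1],P[2]+.08],vel=.2)
robot.move_straight([.45,.0407,P[2]+.08],vel=.3)
prof(1,'w9');prof(-1,'w10'); f=dict(np.load('/tmp/w10.npz'));g=snap('scene','s9')
cv2.imwrite('pics/fin.png',np.hstack([cv2.resize(f['image'][:,:,::-1],(400,300)),cv2.resize(g['image'][120:228,185:329,::-1],(400,300))]))
print(robot.sense()['t'])
```

```text
66 78 [52. 54. 55.]
70 78 [55. 56. 57.]
74 73 [28. 29. 55.]
78 52 [26. 27. 29.]
66 71 [52. 54. 55.]
70 49 [54. 55. 57.]
74 24 [53. 54. 55.]
50.3583
```

View pics/fin.png

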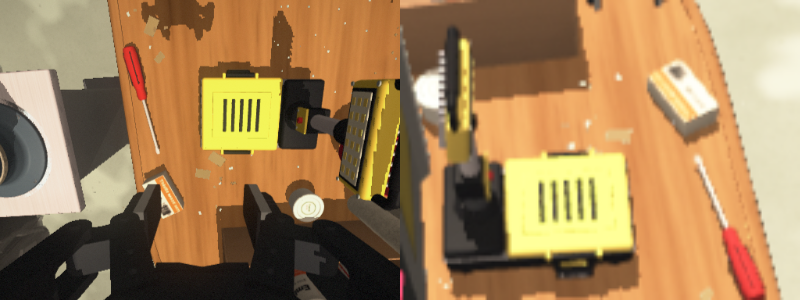

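Both clips are flush, the button shows red at (298,118) in the wrist half, the mast is raised, and the lamp and screw box are where they were. The wood block is outside this view, but nothing went near it.

```bash
python3 -c "
from plant import robot
print(robot.close_job())"
```

```text
the job is handed in; nothing more can be done
None
```

I've handed the job in at about 50 s: both clips are folded shut, the mast is up with the red button out and holding it, and the lamp is still standing where it was with the screw box and wooden block untouched.

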